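# Roll a plaster column drum into the glue-up jig and bed it on the end stop

## Task

Working from the top with your fingertips, never shoving its flank, roll the thin plaster column drum along the marble, over the low entry batten and onto the red line in the glue-up jig, where it lies down between the batten and the fence. Then slide it along the line until its end is fully home against the wooden end stop, and let go. Keep a light touch all the way so the plaster does not crack, never lift the drum, and leave the glue jar, the finial and the try square where they are.

Things in the scene. Friction and masses are not known exactly. Their poses are not given: they have to be found in the camera images.
- column: Cream plaster drum lying on its side, 450 to 840 g, 150 mm long; end collars 100 mm in diameter, 16 mm wide; shaft between them 92 mm in diameter, its top 96 mm above the bench. Origin: mid-length on its axis, x along the axis, z up at the start, turning as it rolls. Starts with its axis 100-160 mm from the red line (jig +y side), skew up to 2 deg, 30-55 mm short of home. Too fat to grip.
- drum_end (a point): Centre of the drum's closed flat end farther from the stop, on its axis. Hard, thin plaster: about 15 N more per mm pressed in; it cracks if the robot pushes it anywhere with over 25 N. Friction coefficient 0.5 or more on fingers, about 0.5 to 0.75 on wood and marble; it rolls without slipping. Sliding it along the line takes 2 to 7 N, and 10 to 15 N shows it is home on the stop.
- jig: Wooden glue-up jig fixed to the marble: entry batten, fence, end stop, and a 3 mm wide red line between. Origin on the bench on the red line, right below the drum's origin when the drum is home. x along the line to the stop (away from the robot), +y the side the drum comes from, z up. Batten and fence run from x -165 to +97 mm. Home, the drum lies on the marble, axis within 2.5 mm of the line.
- entry_batten (a point): Top of the entry batten: 5 mm high, 8 mm wide, jig y +24 to +32 mm. The drum meets it with its axis at jig y +54 mm, climbs 5 mm, and past y +24 mm comes down by itself; let go before, it rolls back. About 9 N of downward press drives it over. Until it is over, touch it only near its top, fingertips 82 mm or more above the bench.
- fence (a point): Top of the fence that stops the drum on the far side: 14 mm high, 18 mm wide, its inner edge at jig y -36.5 mm.
- stop_face (a point): Middle of the end stop's face, 25 mm above the bench at jig x +75 mm, y 0: the drum's far end bears on it when home. A pale wood block 45 mm high, from jig y -35 to +24 mm.
- glue_jar: Bystander: white glue jar with red lid, 58 mm in diameter, 75 mm tall, standing near the jig. Origin at the centre of its underside. Loose; leave it alone.
- finial: Bystander: small cream plaster finial, 60 mm across its foot, 108 mm tall, standing near the jig. Origin at the centre of its underside. Loose; leave it alone.
- try_square: Bystander: try square lying flat on the fence side of the jig, dark wooden stock 105 x 22 x 14 mm along its x, steel blade 26 mm wide reaching 139 mm to its +y near the +x end of the stock. Origin under the middle of the stock. Loose; leave it alone.
Things that resemble listed ones, but are neither listed nor needed, are in the scene too. Leave any green or pink look-alike of the column alone.

How it is judged:
On the way, in this order (a step that is already met when the one before it is completed fails the run):
1. the drum has been rolled (turned at least 35 degrees about its axis) on the marble outside the entry batten (angle between column's own z axis and vertical above 0.6 rad and y of column in the frame of jig above 0.035 m and height (world z) of column below 0.058 m), for 0.05 s.
2. the drum lies between the entry batten and the fence, on the red line (y of column in the frame of jig between -0.005 and 0.005 m and height (world z) of column below 0.053 m), for 0.2 s.
At the end, for the whole second after the job is handed in: The drum rests on the marble between entry batten and fence, its axis within 5 mm of the red line and within 0.05 rad of its direction, its end within 3 mm of the stop, standing still, with the robot clear of it (all of step 2 and x of column in the frame of jig between -0.003 and 0.003 m and angle between the x axis of column and the x axis of jig, either way round below 0.05 rad and linear speed of column below 0.01 m/s); the robot touches nothing.
It fails at once if the robot presses or pushes the drum with more than 25 N (contact force between any of the fingers, the arm and column above 25 N).
It fails at once if the fingers push the drum on its flank (grasp point under 98 mm, that is fingertips under about 79 mm) before it is over the batten (contact force between the fingers and column above 0.5 N and height (world z) of the grasp point below 0.098 m and y of column in the frame of jig above 0.02 m).
It fails at once if the drum is lifted or tipped up (height (world z) of column above 0.063 m or angle between column's own x axis and vertical below 1.35 rad or angle between column's own x axis and vertical above 1.79 rad).
It fails at once if the glue jar, finial or square is shifted by more than 15 mm (distance of any of glue_jar, finial, try_square from where it was at the start of the episode above 0.015 m).
It also fails if it takes over 72 s, if anything falls off the work surface, if the arm or the gripper's body presses on something with over 40 N, if the wrist force passes 120 N, or if a joint passes its speed limit or range.

## Robot

A 6-joint arm with a two-finger parallel gripper is mounted at the origin on the work surface. World frame = base frame: x ahead of the robot, y to its left, z up, the work surface at z = 0. Lengths are in m, angles in rad, forces in N, time in s.
With the tool pointing down it reaches from about 0.375 to 0.9 m from the base axis. Payload 3.1 kg.
Tool frame: the origin (TCP) lies at the very end of the fingers, on their centre line; the grasp point (between the pads) lies 19 mm behind it (manip.grip_point_offset is the distance from the TCP to the grasp point, in m); z points along the fingers, y is the direction in which the jaws open and shut (so a half turn about z gives the same grasp; the last joint's range is limited). The gripper opens to 87 mm and grips with 3 to 60 N. Pads are 19 mm wide; open, the fingers measure 117 mm over their backs; the gripper's body (75 mm by 190 mm) begins 51 mm behind the grasp point.
Start: joints at [1.036, 0.527, 1.433, -0, 1.181, -0.178], TCP at [0.218, 0.586, 0.223] pointing down, gripper open.
Joint ranges: [-3.08, 3.08], [-0.75, 2.2], [0.22, 2.44], [-1.43, 4.57], [0, 2.65], [-2.85, 2.85]. Speed limits (rad/s): [2.79, 2.79, 3.14, 3.14, 3.14, 3.14].

## Interface

Orientations are given as a rotation vector (axis times angle).
In Python, from bench import manip, optics gives the robot as it stands.
- The arm moves only by the tool play_rows, never from a script. Its argument "series" is a list of rows, each a list of 6 numbers: the shift along the world's x, y, z as a fraction of full scale, then the turn, a rotation vector about the world's x, y, z as a fraction of full scale. In form: [[tx, ty, tz, wx, wy, wz], ...]. A call has 1 to 20 rows; each row shifts and turns the commanded pose from where the row before left it; what a row does not reach is not made up. Full scale, the value 1, is 2.5 cm for a shift and 4 degrees for a turn. A row lasts 1/12 s, in which the tool goes at most 41.7 mm and 7.16 degrees, less where a joint would pass 70% of its speed; a pose out of reach is approached as far as the arm can. A call with a number of a shift or a turn outside -1 to 1 is refused whole. A call with a gripper value outside its range is refused whole. "fingers" is the opening, from -1 (shut) to 1 (fully open), set as the call begins (left out, the last holds). The fingers move at their own pace and stop on an object; "newtons" is the grip in N (left out, the last holds). Time passes only in rows, so rows that do not move let the fingers close. It gives the time, the measured TCP pose, the force and the opening at its end, in the units of the state.
- manip.sense(): the state, without advancing time (a new reading comes with each control period).
- optics.grab_frame(name): name is "scene" or "top"; returns (picture, depth): 400x640x3 uint8, red, green, blue; 400x640 float32, m along the optical axis (not along the pixel's ray), 0 where there is no reading.
- optics.get_calibration(name): a dict with "mtx" (3x3 intrinsics, pixels), "rvec" (rotation vector, rad) and "tvec" (3), from world to camera coordinates, as OpenCV has them. Camera axes: x right, y down, z forward; pixel columns grow to the right and rows downward; lengths in m; the calibration is good to about 2 mm. A picture is of the moment at which its call begins. get_calibration takes no time and is no camera call.
- manip.finish_job(): hands the job in, once; it reports no verdict.
The state is a dict: "time": time; "joints": joint angles; "joint_velocities": joint speeds; "joint_torque": joint torques, N m; "tool_pos": TCP position; "orientation": TCP orientation; "contact_force": force on the tool from outside, world axes, zero at the start; "ft_torque": the same for the moment, N m; "width": opening from 0.0 (shut) to 1.0 (fully open).
Only numpy, scipy, OpenCV 4.12 (cv2) and the standard library are available. Lean on these libraries where they do the work, as an engineer would, in place of code of your own. Each camera call takes 0.05 s, during which the arm holds its last target.

## Working session

There is one attempt and no reset: what is moved stays moved. The work goes in short steps, Python scripts to look and compute and a tool call to move; the robot and the scene stay as the last step left them, time stands still between calls to the robot, and variables do not carry over. Pictures are saved under pics/ and viewed, and the job is handed in when it is done.

Besides the shell and the picture viewer there is one more tool, called after "Request:" in YAML: its name, and indented under it one key for each argument. play_rows: Moves the arm, as the interface text tells. Its arguments: {"type":"object","properties":{"series":{"type":"array","items":{"type":"array","items":{"type":"number"}}},"fingers":{"type":"number"},"newtons":{"type":"number"}},"required":["series"]}

```bash
mkdir -p pics; ls; python3 - <<'E'
from bench import manip, optics
import cv2, numpy as np
print(manip.sense())
for n in ("scene","top"):
    im,d=optics.grab_frame(n); np.savez(f"pics/{n}0.npz",im=im,d=d)
    cv2.imwrite(f"pics/{n}0.png",im[:,:,::-1])
    print(n,optics.get_calibration(n))
E
```

```text
pics
{'time': 0.0, 'joints': array([ 1.03648108e+00,  5.28488123e-01,  1.43386226e+00, -1.66991384e-05,
        1.18137750e+00, -1.78520344e-01]), 'joint_velocities': array([ 0.00086664, -0.0007174 ,  0.00090791, -0.00042581, -0.00271589,
       -0.00028844]), 'joint_torque': array([ 2.21453238e-04, -4.40036631e+01, -1.76596856e+01,  6.34972542e-02,
        5.78921009e-02, -1.61001872e-04]), 'tool_pos': array([0.21733214, 0.58524113, 0.22157087]), 'orientation': array([-0.55579874, -3.09129303,  0.00315095]), 'contact_force': array([-0.56164435,  0.16350993,  0.37255338]), 'ft_torque': array([-0.04700786, -0.00902145, -0.03177547]), 'width': 0.9990090068218818}
scene {'mtx': array([[478.27760876,   0.        , 325.59504678],
       [  0.        , 478.27760876, 192.41617378],
       [  0.        ,   0.        ,   1.        ]]), 'rvec': array([ 2.31925803,  0.64643664, -0.25011746]), 'tvec': array([-0.43543569, -0.18419005,  1.4262152 ])}
top {'mtx': array([[400.46788739,   0.        , 322.42540638],
       [  0.        , 400.46788739, 201.74705563],
       [  0.        ,   0.        ,   1.        ]]), 'rvec': array([ 2.17685566, -2.18937998,  0.13164205]), 'tvec': array([-0.06191993,  0.56621267,  1.1083936 ])}
```

View pics/scene0.png

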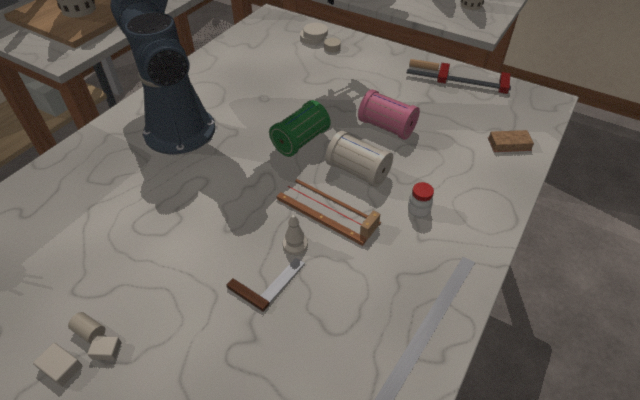

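View pics/top0.png

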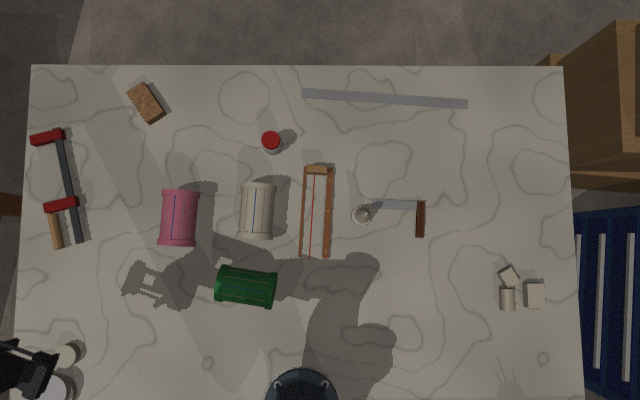

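The top view shows three similar drums: pink at (178,217), green at (246,287) and cream at (257,210). The cream one fits the description. The jig is at (316,212) with its stop at the top (316,169), the jar at (271,141), the finial at (361,215) and the square at about (410,210).

```bash
cat > h.py <<'E'
from bench import manip, optics
import cv2, numpy as np
def cal(n):
    c=optics.get_calibration(n); R,_=cv2.Rodrigues(c["rvec"]); return c["mtx"],R,c["tvec"].ravel()
def cloud(n,d):
    K,R,t=cal(n); v,u=np.mgrid[0:d.shape[0],0:d.shape[1]]
    P=np.stack([(u-K[0,2])/K[0,0]*d,(v-K[1,2])/K[1,1]*d,d],-1)
    return (P-t)@R
def ray(n,uv,z):
    K,R,t=cal(n); uv=np.atleast_2d(np.array(uv,float))
    r=np.c_[(uv-K[:2,2])/[K[0,0],K[1,1]],np.ones(len(uv))]@R
    C=-R.T@t; s=(z-C[2])/r[:,2]; return C+s[:,None]*r
E
python3 - <<'E'
from h import *
f=np.load("pics/top0.npz"); im,d=f["im"],f["d"]; W=cloud("top",d)
hsv=cv2.cvtColor(im,cv2.COLOR_RGB2HSV).astype(int)
cv2.imwrite("pics/crop0.png",cv2.resize(im[130:270,220:380,::-1],(800,700),interpolation=cv2.INTER_CUBIC)[:600])
# red line
sub=np.zeros(im.shape[:2],bool); sub[175:262,302:325]=1
m=sub&(((hsv[...,0]<8)|(hsv[...,0]>172)))&(hsv[...,1]>90)
v,u=np.nonzero(m); print("red n",len(v),u.min(),u.max(),v.min(),v.max())
P=ray("top",np.c_[u,v],0.0)
vx,vy,x0,y0=cv2.fitLine(P[:,:2].astype(np.float32),cv2.DIST_HUBER,0,.01,.01).ravel()
if vx<0: vx,vy=-vx,-vy
print("line dir",np.degrees(np.arctan2(vy,vx)),"pt",x0,y0,"x range",P[:,0].min(),P[:,0].max())
res=(P[:,:2]-[x0,y0])@[-vy,vx]; print("res",res.std(),abs(res).max())
# bench depth check
print("bench z",np.median(W[160:170,200:230,2]))
# heights
Z=W[...,2]
for nm,(a,b,c,e) in dict(col=(170,250,232,282),stop=(160,178,298,340),jar=(125,160,255,295),finial=(195,235,345,375)).items():
    w=W[a:b,c:e].reshape(-1,3); print(nm,"zmax",np.percentile(w[:,2],99))
    th={'col':.085,'stop':.03,'jar':.06,'finial':.02}[nm]
    w=w[(w[:,2]>th)&(w[:,2]<.13)]; print("  n",len(w),"mean",w.mean(0),"min",w.min(0),"max",w.max(0))
# column axis
w=W[170:250,232:282].reshape(-1,3); w=w[(w[:,2]>.03)&(w[:,2]<.12)]
for lo,hi in ((-1,1),):
    xs=w[:,0]; print("col x",np.percentile(xs,[.5,50,99.5]))
    for xa in np.arange(xs.min(),xs.max(),.0125):
        s=w[(xs>=xa)&(xs<xa+.0125)]
        if len(s)>20:
            A=np.c_[2*s[:,1],2*s[:,2],np.ones(len(s))]; q=np.linalg.lstsq(A,(s[:,1:]**2).sum(1),rcond=None)[0]
            print("%.3f y %.4f z %.4f r %.4f ztop %.4f"%(s[:,0].mean(),q[0],q[1],np.sqrt(q[2]+q[0]**2+q[1]**2),s[:,2].max()))
E
```

```text
red n 105 309 314 175 259
line dir -3.7976677 pt 0.52547437 -0.033747695 x range 0.40386590276285006 0.6473123924301133
res 0.001021536040685645 0.001806956221894381
bench z -0.00026902001241057075
col zmax 0.10064360642097785
  n 1295 mean [0.53773748 0.11730072 0.09316394] min [0.46139767 0.07728252 0.08501554] max [0.61446216 0.15865622 0.1029613 ]
stop zmax 0.04886952040623076
  n 178 mean [ 0.65867352 -0.04751606  0.0442414 ] min [ 0.64742692 -0.07587674  0.03045517] max [ 0.67175568 -0.01888049  0.04989598]
jar zmax 0.07883399831238115
  n 283 mean [0.73438465 0.07851598 0.07440001] min [0.71057007 0.05421796 0.06034597] max [0.76200208 0.10420594 0.08046958]
finial zmax 0.10791146899705048
  n 207 mean [ 0.52645177 -0.17363392  0.06644993] min [ 0.50713872 -0.19904077  0.03189202] max [ 0.54953842 -0.15571978  0.11033628]
col x [0.46149999 0.53815282 0.61329518]
0.468 y 0.1231 z 0.0519 r 0.0476 ztop 0.1028
0.480 y 0.1233 z 0.0526 r 0.0460 ztop 0.1029
0.493 y 0.1218 z 0.0510 r 0.0451 ztop 0.0994
0.505 y 0.1210 z 0.0506 r 0.0455 ztop 0.1008
0.517 y 0.1198 z 0.0517 r 0.0446 ztop 0.0995
0.530 y 0.1187 z 0.0510 r 0.0450 ztop 0.0997
0.543 y 0.1180 z 0.0507 r 0.0454 ztop 0.0993
0.555 y 0.1169 z 0.0504 r 0.0455 ztop 0.0988
0.568 y 0.1158 z 0.0512 r 0.0449 ztop 0.0994
0.580 y 0.1147 z 0.0516 r 0.0449 ztop 0.0990
0.593 y 0.1128 z 0.0507 r 0.0457 ztop 0.1004
0.605 y 0.1127 z 0.0517 r 0.0485 ztop 0.1030
0.613 y 0.1153 z 0.0549 r 0.0441 ztop 0.1011
```

View pics/crop0.png

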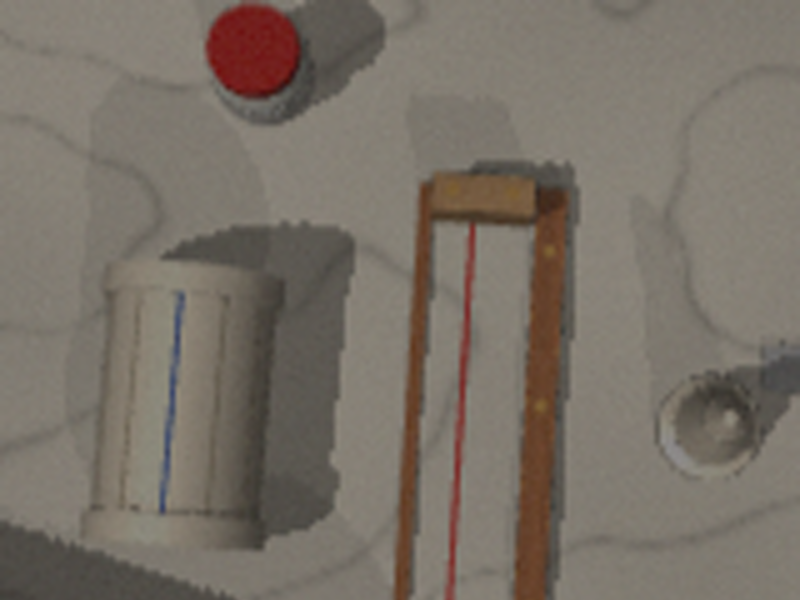

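The crop confirms the cream drum, with its blue stripe on top at about (255,208). The red line is clear, and the stop is at the far end. The drum sits 152 mm from the line, skewed about 1.5° and roughly 47 mm short, which all falls within the given ranges. I'll refine the stop and work out the first approach.

```bash
python3 - <<'E'
from h import *
from scipy.spatial.transform import Rotation as Ro
f=np.load("pics/top0.npz"); im,d=f["im"],f["d"]; W=cloud("top",d)
a=np.radians(-3.8); X=np.array([np.cos(a),np.sin(a)]); Y=np.array([-X[1],X[0]]); p0=np.array([.52547,-.03375])
J=np.stack([(W[...,:2]-p0)@X,(W[...,:2]-p0)@Y],-1)
# stop profile: along jig x at |y|<20mm
m=(np.abs(J[...,1]+.005)<.02)&(J[...,0]>.09)&(J[...,0]<.17)
for lo in np.arange(.095,.16,.003):
    k=m&(J[...,0]>=lo)&(J[...,0]<lo+.003)
    if k.sum(): print("%.3f n%d z %.4f"%(lo,k.sum(),np.median(W[k][:,2])))
# colour edge on front top edge
for u in (310,314,318): print(u,[tuple(im[v,u]) for v in range(168,180)])
for v in (173,174,175): print(v,[(np.round((ray("top",[[u,v]],.045)[0,:2]-p0)@X,4)) for u in (310,318)])
k=(J[...,1]<-.03)&(J[...,1]>-.065)&(abs(J[...,0])<.06)&(W[...,2]>.01); print("fence y",np.percentile(J[k][:,1],[2,98]),np.median(W[k][:,2]))
R=Ro.from_rotvec(manip.sense()["orientation"]).as_matrix(); print(R.round(3))
C=-cal("top")[1].T@cal("top")[2]; print("cam",C)
E
```

```text
0.095 n15 z -0.0007
0.098 n15 z 0.0007
0.101 n12 z 0.0001
0.104 n15 z -0.0002
0.107 n12 z -0.0007
0.110 n17 z -0.0006
0.113 n12 z -0.0002
0.116 n14 z 0.0007
0.119 n14 z -0.0004
0.122 n50 z 0.0215
0.125 n17 z 0.0450
0.128 n17 z 0.0443
0.131 n16 z 0.0453
0.134 n15 z 0.0463
0.137 n13 z 0.0457
0.140 n16 z 0.0461
0.143 n13 z 0.0449
0.155 n18 z -0.0004
0.158 n12 z -0.0002
310 [(np.uint8(122), np.uint8(94), np.uint8(52)), (np.uint8(115), np.uint8(90), np.uint8(58)), (np.uint8(115), np.uint8(90), np.uint8(65)), (np.uint8(120), np.uint8(92), np.uint8(65)), (np.uint8(85), np.uint8(68), np.uint8(47)), (np.uint8(75), np.uint8(59), np.uint8(41)), (np.uint8(110), np.uint8(101), np.uint8(88)), (np.uint8(133), np.uint8(125), np.uint8(115)), (np.uint8(131), np.uint8(127), np.uint8(116)), (np.uint8(135), np.uint8(130), np.uint8(119)), (np.uint8(134), np.uint8(129), np.uint8(117)), (np.uint8(134), np.uint8(128), np.uint8(118))]
314 [(np.uint8(117), np.uint8(91), np.uint8(65)), (np.uint8(119), np.uint8(92), np.uint8(66)), (np.uint8(116), np.uint8(91), np.uint8(65)), (np.uint8(117), np.uint8(90), np.uint
[... 520 characters left out ...]
 np.uint8(94), np.uint8(68)), (np.uint8(96), np.uint8(73), np.uint8(55)), (np.uint8(76), np.uint8(60), np.uint8(41)), (np.uint8(84), np.uint8(70), np.uint8(54)), (np.uint8(125), np.uint8(117), np.uint8(108)), (np.uint8(134), np.uint8(130), np.uint8(119)), (np.uint8(137), np.uint8(130), np.uint8(120)), (np.uint8(136), np.uint8(132), np.uint8(121)), (np.uint8(134), np.uint8(127), np.uint8(116))]
173 [np.float64(0.1197), np.float64(0.1211)]
174 [np.float64(0.1168), np.float64(0.1182)]
175 [np.float64(0.114), np.float64(0.1154)]
fence y [-0.05393222 -0.03677701] 0.014157446849876484
[[-0.937  0.348 -0.001]
 [ 0.348  0.937 -0.002]
 [ 0.    -0.002 -1.   ]]
cam [ 0.45632926 -0.03772605  1.15901148]
```

Request:
play_rows:
  series:
    - [0.6, -0.8, 0, 0, 0, -0.94]
    - [0.68, -0.96, 0, 0, 0, -0.99]
    - [0.68, -0.96, 0, 0, 0, -0.99]
    - [0.68, -0.96, 0, 0, 0, -0.99]
    - [0.68, -0.96, 0, 0, 0, -0.99]
    - [0.68, -0.96, 0, 0, 0, -0.99]
    - [0.68, -0.96, 0, 0, 0, -0.99]
    - [0.68, -0.96, 0, 0, 0, -0.99]
    - [0.68, -0.96, 0, 0, 0, -0.99]
    - [0.68, -0.96, 0, 0, 0, -0.99]
    - [0.68, -0.96, 0, 0, 0, -0.99]
    - [0.68, -0.96, 0, 0, 0, -0.99]
    - [0.68, -0.96, 0, 0, 0, -0.99]
    - [0.68, -0.96, 0, 0, 0, -0.99]
    - [0.68, -0.96, 0, 0, 0, -0.99]
    - [0.68, -0.96, 0, 0, 0, -0.99]
    - [0.68, -0.96, 0, 0, 0, -0.99]
    - [0.68, -0.96, 0, 0, 0, -0.99]
    - [0.7, -0.96, 0, 0, 0, -0.98]
    - [0, 0, 0, 0, 0, 0]
  fingers: 0.4

```text
time: 1.77
tool_pos: [0.5431, 0.1296, 0.2224]
orientation: [2.327, 2.104, 0.002]
contact_force: [0.4, 0.4, 0.2]
width: 0.699
```

Jig origin comes out at about (0.573, -0.037), and the fence edge at -36.8 mm agrees with the description. The tool is above the drum's rear shoulder, so I'm descending.

Request:
play_rows:
  series:
    - [0, 0, -0.8, 0, 0, 0]
    - [0, 0, -0.9, 0, 0, 0]
    - [0, 0, -0.9, 0, 0, 0]
    - [0, 0, -0.9, 0, 0, 0]
    - [0, 0, -0.9, 0, 0, 0]
    - [0, 0, -0.4, 0, 0, 0]
    - [0, 0, 0, 0, 0, 0]

```text
time: 2.35
tool_pos: [0.5368, 0.134, 0.1001]
orientation: [-2.32, -2.113, 0.008]
contact_force: [-0.0, 0.2, 0.5]
width: 0.701
```

```bash
python3 - <<'E'
from h import *
s=manip.sense(); print(s["tool_pos"],s["contact_force"])
for n in ("scene",):
    im,d=optics.grab_frame(n); cv2.imwrite("pics/s1.png",cv2.resize(im[80:260,200:480,::-1],(800,514)))
E
```

```text
[0.53679258 0.13402955 0.10006312] [-0.03629106  0.24351918  0.50408737]
```

View pics/s1.png

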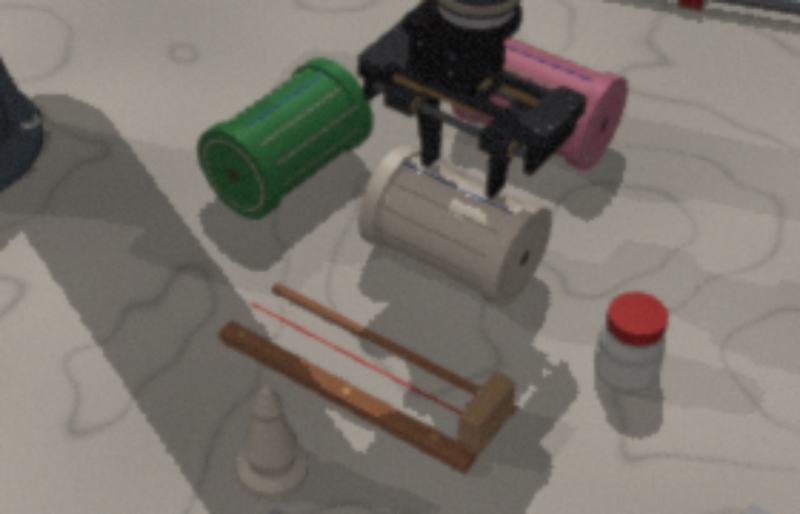

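Both fingertips are over the shaft near its blue stripe, at crop (430,165) and (495,190). I'll feel for contact now.

Request:
play_rows:
  series:
    - [0, 0, -0.08, 0, 0, 0]
    - [0, 0, -0.08, 0, 0, 0]
    - [0, 0, 0, 0, 0, 0]

```text
time: 2.65
tool_pos: [0.5398, 0.134, 0.0995]
orientation: [2.322, 2.114, 0.002]
contact_force: [-0.2, -0.3, 0.4]
width: 0.701
```

Request:
play_rows:
  series:
    - [0, 0, -0.06, 0, 0, 0]
    - [0, 0, 0, 0, 0, 0]

```text
time: 2.82
tool_pos: [0.5395, 0.1339, 0.0976]
orientation: [2.323, 2.114, 0.001]
contact_force: [-0.3, 0.2, 1.0]
width: 0.705
```

Request:
play_rows:
  series:
    - [0, 0, -0.06, 0, 0, 0]
    - [0, 0, 0, 0, 0, 0]

```text
time: 2.98
tool_pos: [0.5396, 0.1339, 0.0961]
orientation: [2.323, 2.114, 0.001]
contact_force: [-0.3, -0.2, 2.7]
width: 0.699
```

Request:
play_rows:
  series:
    - [0, 0, -0.02, 0, 0, 0]
    - [0, 0, 0, 0, 0, 0]

```text
time: 3.15
tool_pos: [0.5396, 0.1339, 0.096]
orientation: [2.323, 2.114, 0.002]
contact_force: [-0.3, 0.5, 6.1]
width: 0.697
```

Contact at 6 N. Starting the roll gently.

Request:
play_rows:
  series:
    - [-0.01, -0.12, 0, 0, 0, 0]
    - [-0.02, -0.2, 0, 0, 0, 0]
    - [-0.02, -0.2, 0, 0, 0, 0]

```text
time: 3.4
tool_pos: [0.5386, 0.1209, 0.0962]
orientation: [2.322, 2.114, 0.002]
contact_force: [-0.8, 0.5, 7.6]
width: 0.702
```

```bash
cat >> h.py <<'E'
PA=np.radians(-3.8); JX=np.array([np.cos(PA),np.sin(PA)]); JY=np.array([-JX[1],JX[0]]); J0=np.array([.52547,-.03375])+.048*JX
def jig(p): p=np.asarray(p)[...,:2]-J0; return np.stack([p@JX,p@JY],-1)
def tool():
    s=manip.sense(); print("t %.2f"%s["time"],"tip jig mm",(jig(s["tool_pos"])*1e3).round(1),"z %.1f"%(s["tool_pos"][2]*1e3),"F",s["contact_force"].round(1))
def col(save=None):
    """drum from top camera depth: circle fits in jig frame slices"""
    im,d=optics.grab_frame("top"); W=cloud("top",d); q=jig(W)
    if save: cv2.imwrite(save,cv2.resize(im[130:290,200:400,::-1],(800,640))[:600])
    hsv=cv2.cvtColor(im,cv2.COLOR_RGB2HSV)
    k=(q[...,0]>-.2)&(q[...,0]<.09)&(q[...,1]<.215)&(q[...,1]>-.07)&(W[...,2]>.052)&(W[...,2]<.106)&(hsv[...,1]<90)&(hsv[...,2]>60)
    k=cv2.erode(k.astype(np.uint8),np.ones((2,2)))>0
    n,l,st,ce=cv2.connectedComponentsWithStats(k.astype(np.uint8)); i=1+np.argmax(st[1:,4]); k=l==i
    w=W[k]; p=q[k]; print("n",k.sum(),"jig x range",np.percentile(p[:,0],[.5,99.5]).round(4))
    out=[]
    for xa in np.arange(p[:,0].min()+.018,p[:,0].max()-.018,.01):
        s=(p[:,0]>=xa)&(p[:,0]<xa+.01)
        if s.sum()>25:
            y,z=p[s,1],w[s,2]; A=np.c_[2*y,2*z,np.ones(len(y))]; c=np.linalg.lstsq(A,y*y+z*z,rcond=None)[0]
            r=np.sqrt(c[2]+c[0]**2+c[1]**2)
            if abs(r-.046)<.004: out.append((p[s,0].mean(),c[0],c[1]))
    o=np.array(out); 
    if len(o)<3: print("few",o); return
    f=np.polyfit(o[:,0],o[:,1],1); m=p[:,0].min()/2+p[:,0].max()/2
    print("axis y at mid %.4f (x mid %.4f) skew deg %.2f  z %.4f"%(np.polyval(f,m),m,np.degrees(np.arctan(f[0])),np.median(o[:,2])),len(o))
E
python3 - <<'E'
from h import *
tool(); col("pics/t1.png")
E
```

```text
t 3.40 tip jig mm [-45.2 155.2] z 96.2 F [-0.8  0.5  7.6]
n 602 jig x range [-0.1199  0.0262]
few []
```

View pics/t1.png

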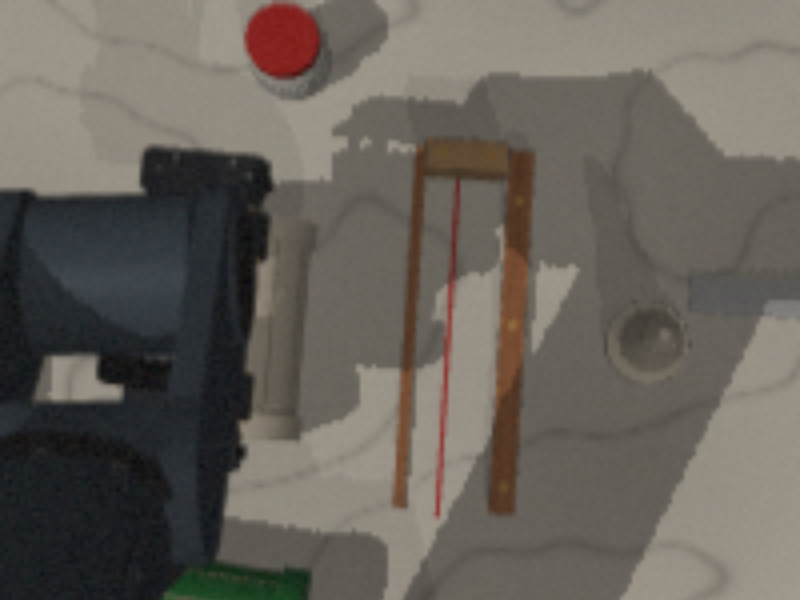

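Request:
play_rows:
  series:
    - [-0.02, -0.2, 0, 0, 0, 0]
    - [-0.02, -0.2, 0, 0, 0, 0]
    - [-0.02, -0.2, 0, 0, 0, 0]
    - [-0.02, -0.2, 0, 0, 0, 0]

```text
time: 3.78
tool_pos: [0.537, 0.1007, 0.0963]
orientation: [2.322, 2.113, 0.003]
contact_force: [-0.5, 0.4, 7.1]
width: 0.702
```

```bash
sed -i 's/def col(save=None)/def col(save=None,cam="top")/; s/grab_frame("top"); W=cloud("top",d)/grab_frame(cam); W=cloud(cam,d)/; s/im\[130:290,200:400,::-1\],(800,640))\[:600\]/im[(130 if cam=="top" else 80):(280 if cam=="top" else 260),(200 if cam=="top" else 240):(400 if cam=="top" else 480),::-1],(800,600))/' h.py
python3 - <<'E'
from h import *
tool(); col("pics/s2.png","scene")
E
```

```text
t 3.78 tip jig mm [-45.4 134.9] z 96.3 F [-0.5  0.4  7.1]
n 1572 jig x range [-0.1178  0.0294]
few [[-0.00650807  0.13671535  0.05200148]
 [ 0.01400428  0.13419127  0.05592414]]
```

View pics/s2.png

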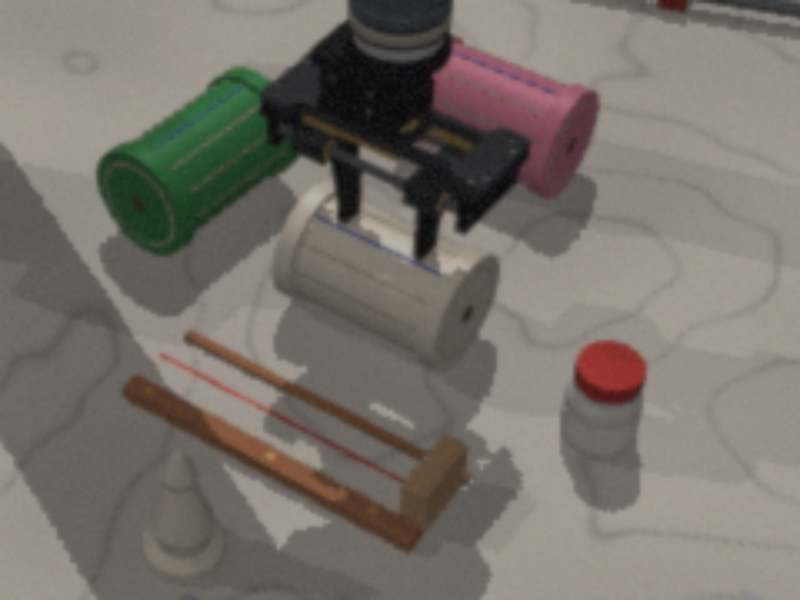

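The drum rolls without slipping (the blue stripe has turned). I'll continue the stroke and make the drum measurement sturdier using its front flank.

Request:
play_rows:
  series:
    - [-0.02, -0.2, 0, 0, 0, 0]
    - [-0.02, -0.2, 0, 0, 0, 0]
    - [-0.02, -0.2, 0, 0, 0, 0]
    - [-0.02, -0.2, 0, 0, 0, 0]

```text
time: 4.17
tool_pos: [0.5354, 0.0805, 0.096]
orientation: [2.322, 2.113, 0.004]
contact_force: [0.9, -0.7, 3.8]
width: 0.696
```

```bash
cat >> h.py <<'E'
def flank(cam="scene",save=None,zc=.05):
    im,d=optics.grab_frame(cam); W=cloud(cam,d); q=jig(W)
    if save: cv2.imwrite(save,cv2.resize(im[100:280,240:480,::-1] if cam=="scene" else im[130:280,200:400,::-1],(800,600)))
    hsv=cv2.cvtColor(im,cv2.COLOR_RGB2HSV)
    k=(q[...,0]>-.2)&(q[...,0]<.09)&(q[...,1]<.2)&(q[...,1]>-.07)&(W[...,2]>.052)&(W[...,2]<.08)&(hsv[...,1]<90)&(hsv[...,2]>50)
    n,l,st,ce=cv2.connectedComponentsWithStats(k.astype(np.uint8)); k=l==1+np.argmax(st[1:,4])
    p=q[k]; z=W[k][:,2]; x0,x1=np.percentile(p[:,0],[1,99]); print(cam,"n",k.sum(),"x ends",x0.round(4),x1.round(4))
    s=(p[:,0]>x0+.025)&(p[:,0]<x1-.025)
    y=p[s,1]+np.sqrt(.046**2-(z[s]-zc)**2); x=p[s,0]
    g=abs(y-np.median(y))<.008; f=np.polyfit(x[g],y[g],1)
    m=(x0+x1)/2; print("axis y mid %.1f mm, x mid %.1f, skew %.2f deg, res %.1f"%(1e3*np.polyval(f,m),m*1e3,np.degrees(np.arctan(f[0])),1e3*(y[g]-np.polyval(f,x[g])).std()))
E
python3 - <<'E'
from h import *
tool(); flank(); flank("top")
E
```

```text
t 4.17 tip jig mm [-45.7 114.6] z 96.0 F [ 0.9 -0.7  3.8]
scene n 696 x ends -0.121 0.0297
axis y mid 129.5 mm, x mid -45.7, skew -0.50 deg, res 2.3
top n 54 x ends -0.1207 -0.0644
axis y mid 125.4 mm, x mid -92.5, skew -12.60 deg, res 0.5
```

Request:
play_rows:
  series:
    - [-0.02, -0.2, -0.01, 0, 0, 0]
    - [-0.02, -0.2, -0.02, 0, 0, 0]
    - [-0.01, -0.1, -0.01, 0, 0, 0]
    - [0, 0, 0, 0, 0, 0]

```text
time: 4.6
tool_pos: [0.5343, 0.0677, 0.0949]
orientation: [2.322, 2.112, 0.003]
contact_force: [1.6, -1.0, 5.5]
width: 0.703
```

Request:
play_rows:
  series:
    - [0, 0, 0.3, 0, 0, 0]
    - [0, 0, 0.3, 0, 0, 0]
    - [0, 0, 0, 0, 0, 0]

```text
time: 4.85
tool_pos: [0.5331, 0.0686, 0.1102]
orientation: [2.322, 2.114, 0.002]
contact_force: [-0.0, -0.2, -0.1]
width: 0.702
```

```bash
python3 - <<'E'
from h import *
tool(); flank("scene","pics/s3.png"); flank("top")
E
```

```text
t 4.85 tip jig mm [-47.2 102.6] z 110.2 F [-0.  -0.2 -0.1]
scene n 697 x ends -0.1206 0.0295
axis y mid 122.8 mm, x mid -45.5, skew -0.66 deg, res 2.2
top n 9 x ends -0.1066 -0.093
  return _methods._mean(a, axis=axis, dtype=dtype,
  ret = ret.dtype.type(ret / rcount)
Traceback (most recent call last):
  File "h.py", line 46, in flank
    g=abs(y-np.median(y))<.008; f=np.polyfit(x[g],y[g],1)
                                  ~~~~~~~~~~^^^^^^^^^^^^^
TypeError: expected non-empty vector for x
```

View pics/s3.png

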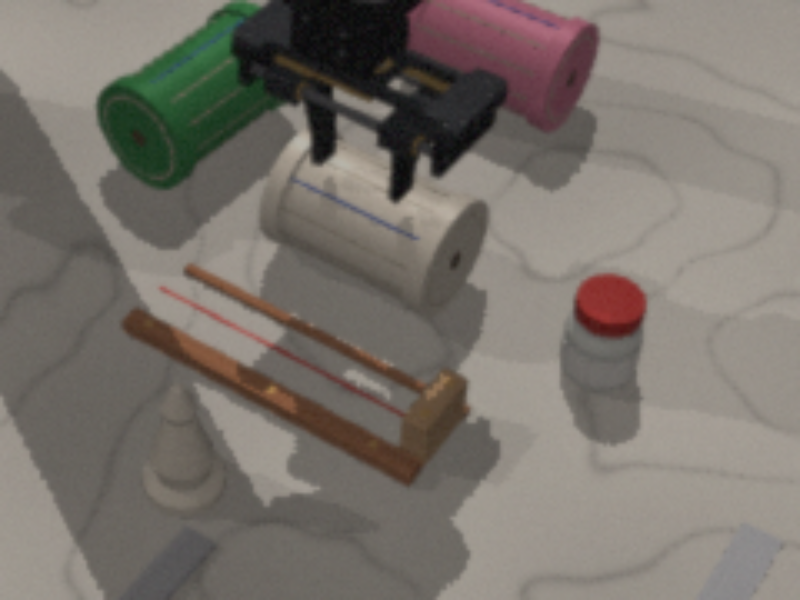

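Stroke 1 rolled the drum about 30 mm, to y ≈ 121, and it stays put. Repositioning for stroke 2.

Request:
play_rows:
  series:
    - [0.05, 0.65, 0, 0, 0, 0]
    - [0.05, 0.65, 0, 0, 0, 0]
    - [0, 0, -0.2, 0, 0, 0]
    - [0, 0, -0.25, 0, 0, 0]
    - [0, 0, -0.06, 0, 0, 0]
    - [0, 0, 0, 0, 0, 0]

```text
time: 5.45
tool_pos: [0.5348, 0.1004, 0.096]
orientation: [-2.323, -2.114, 0.002]
contact_force: [-1.0, 0.9, 2.3]
width: 0.701
```

Request:
play_rows:
  series:
    - [0, 0, -0.02, 0, 0, 0]
    - [-0.01, -0.12, -0.01, 0, 0, 0]
    - [-0.02, -0.2, 0, 0, 0, 0]
    - [-0.02, -0.2, 0, 0, 0, 0]

```text
time: 5.78
tool_pos: [0.5337, 0.0872, 0.0962]
orientation: [2.323, 2.115, -0.0]
contact_force: [-2.1, 0.3, 8.7]
width: 0.7
```

Request:
play_rows:
  series:
    - [-0.02, -0.2, 0, 0, 0, 0]
    - [-0.02, -0.2, 0, 0, 0, 0]
    - [-0.02, -0.2, 0, 0, 0, 0]
    - [-0.02, -0.2, 0, 0, 0, 0]

```text
time: 6.12
tool_pos: [0.5321, 0.0669, 0.0962]
orientation: [2.323, 2.114, 0.001]
contact_force: [-1.0, -0.4, 8.3]
width: 0.698
```

Request:
play_rows:
  series:
    - [-0.02, -0.2, 0, 0, 0, 0]
    - [-0.02, -0.2, 0, 0, 0, 0]
    - [-0.02, -0.2, 0, 0, 0, 0]
    - [-0.02, -0.2, 0, 0, 0, 0]

```text
time: 6.45
tool_pos: [0.5305, 0.0467, 0.0961]
orientation: [2.323, 2.113, 0.001]
contact_force: [-0.7, 0.2, 4.8]
width: 0.701
```

Request:
play_rows:
  series:
    - [-0.02, -0.2, -0.01, 0, 0, 0]
    - [-0.02, -0.2, -0.02, 0, 0, 0]
    - [-0.01, -0.1, -0.01, 0, 0, 0]
    - [0, 0, 0, 0, 0, 0]

```text
time: 6.78
tool_pos: [0.5295, 0.0337, 0.0951]
orientation: [2.323, 2.112, 0.001]
contact_force: [0.5, -0.3, 6.2]
width: 0.7
```

```bash
python3 - <<'E'
from h import *
tool(); flank("scene","pics/s4.png")
E
```

```text
t 6.78 tip jig mm [-48.4  67.6] z 95.1 F [ 0.5 -0.3  6.2]
scene n 722 x ends -0.1203 0.0291
axis y mid 87.4 mm, x mid -45.6, skew -0.76 deg, res 2.1
```

View pics/s4.png

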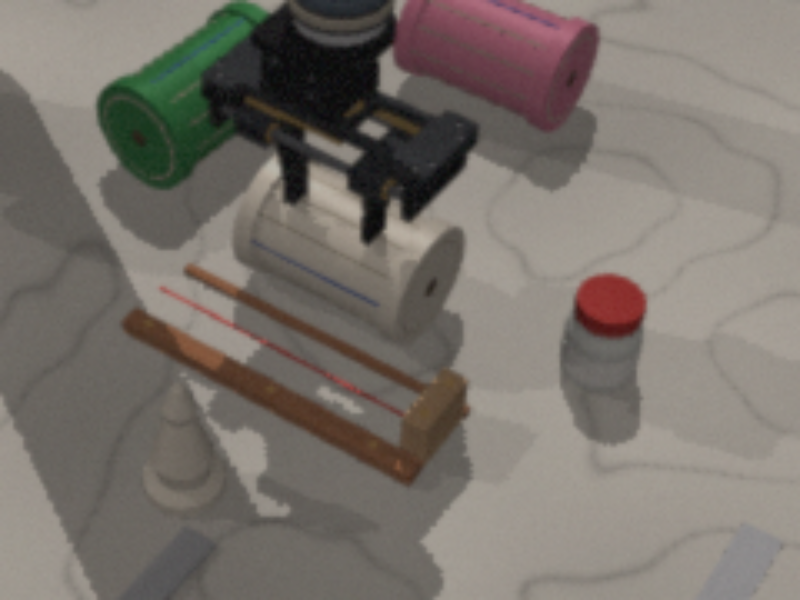

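Axis is now at about 86 mm with roughly 75° turned, so step 1 should be met. Stroke 3 brings it just short of the batten.

Request:
play_rows:
  series:
    - [0, 0, 0.3, 0, 0, 0]
    - [0, 0, 0.3, 0, 0, 0]
    - [0.05, 0.65, 0, 0, 0, 0]
    - [0.05, 0.65, 0, 0, 0, 0]
    - [0, 0, -0.2, 0, 0, 0]
    - [0, 0, -0.25, 0, 0, 0]
    - [0, 0, -0.06, 0, 0, 0]
    - [0, 0, 0, 0, 0, 0]

```text
time: 7.5
tool_pos: [0.5305, 0.0673, 0.0961]
orientation: [-2.323, -2.113, 0.002]
contact_force: [0.8, 0.0, 0.2]
width: 0.701
```

Request:
play_rows:
  series:
    - [0, 0, -0.02, 0, 0, 0]
    - [-0.01, -0.12, -0.01, 0, 0, 0]
    - [-0.02, -0.2, 0, 0, 0, 0]
    - [-0.02, -0.2, 0, 0, 0, 0]

```text
time: 7.83
tool_pos: [0.5299, 0.0542, 0.0963]
orientation: [2.323, 2.115, -0.0]
contact_force: [-0.7, -0.0, 2.9]
width: 0.695
```

Request:
play_rows:
  series:
    - [-0.02, -0.2, 0, 0, 0, 0]
    - [-0.02, -0.2, 0, 0, 0, 0]
    - [-0.02, -0.2, 0, 0, 0, 0]
    - [-0.02, -0.2, 0, 0, 0, 0]

```text
time: 8.17
tool_pos: [0.5283, 0.0341, 0.0963]
orientation: [2.323, 2.114, 0.001]
contact_force: [0.2, 0.1, 3.1]
width: 0.697
```

Request:
play_rows:
  series:
    - [-0.02, -0.2, 0, 0, 0, 0]
    - [-0.02, -0.2, 0, 0, 0, 0]
    - [-0.02, -0.2, 0, 0, 0, 0]
    - [0, 0, 0, 0, 0, 0]

```text
time: 8.5
tool_pos: [0.5271, 0.0187, 0.0963]
orientation: [2.323, 2.113, 0.001]
contact_force: [0.6, -0.1, 3.7]
width: 0.698
```

```bash
python3 - <<'E'
from h import *
tool(); flank("scene","pics/s5.png")
E
```

```text
t 8.50 tip jig mm [-49.9  52.5] z 96.3 F [ 0.6 -0.1  3.7]
scene n 739 x ends -0.1208 0.0287
axis y mid 62.2 mm, x mid -46.1, skew -0.74 deg, res 2.2
```

View pics/s5.png

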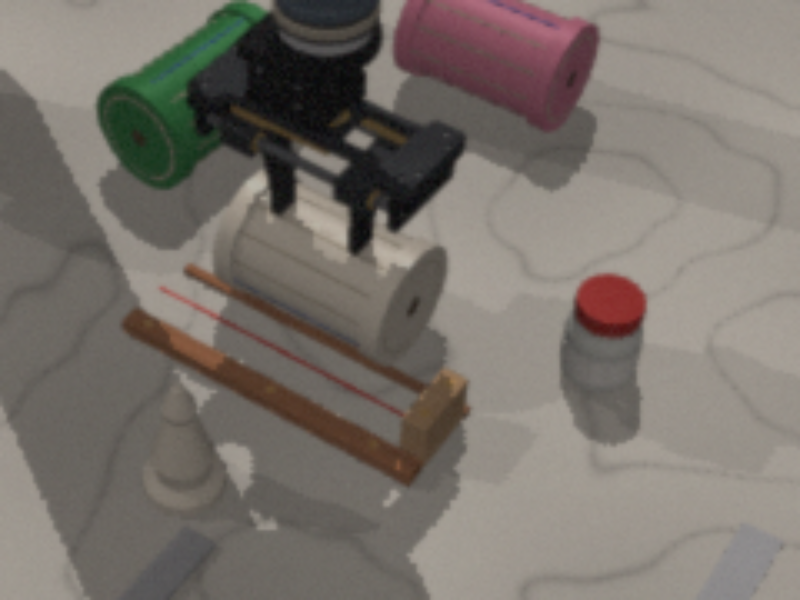

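Axis is at about 61 mm, just short of the batten at 54. I'll reposition behind the top for the crossing stroke.

Request:
play_rows:
  series:
    - [0, 0, 0.3, 0, 0, 0]
    - [0, 0, 0.3, 0, 0, 0]
    - [0.1, 0.5, 0, 0, 0, 0]
    - [0.1, 0.5, 0, 0, 0, 0]
    - [0, 0, -0.3, 0, 0, 0]
    - [0, 0, -0.25, 0, 0, 0]
    - [0, 0, -0.05, 0, 0, 0]
    - [0, 0, 0, 0, 0, 0]

```text
time: 9.22
tool_pos: [0.5309, 0.0452, 0.0953]
orientation: [-2.322, -2.114, 0.002]
contact_force: [-1.0, -0.2, 2.0]
width: 0.698
```

Request:
play_rows:
  series:
    - [0, 0, -0.03, 0, 0, 0]
    - [0, 0, 0, 0, 0, 0]

```text
time: 9.38
tool_pos: [0.531, 0.0448, 0.0952]
orientation: [-2.323, -2.114, 0.001]
contact_force: [-1.2, 0.1, 4.6]
width: 0.7
```

Request:
play_rows:
  series:
    - [-0.01, -0.12, 0, 0, 0, 0]
    - [-0.02, -0.2, 0, 0, 0, 0]
    - [-0.02, -0.2, 0, 0, 0, 0]

```text
time: 9.63
tool_pos: [0.5298, 0.0326, 0.0963]
orientation: [-2.323, -2.112, -0.002]
contact_force: [-4.2, 7.1, 19.1]
width: 0.7
```

```bash
python3 - <<'E'
from h import *
tool(); flank("scene")
E
```

```text
t 9.63 tip jig mm [-48.   66.5] z 96.3 F [-4.2  7.1 19.1]
scene n 739 x ends -0.1212 0.0287
axis y mid 55.5 mm, x mid -46.2, skew -1.25 deg, res 2.0
```

The drum is on the batten and the force is already 20 N, so I'm easing up at once.

Request:
play_rows:
  series:
    - [0, 0, 0.04, 0, 0, 0]

```text
time: 9.77
tool_pos: [0.5297, 0.0321, 0.0971]
orientation: [-2.324, -2.113, -0.001]
contact_force: [-0.5, 3.2, 4.1]
width: 0.699
```

Request:
play_rows:
  series:
    - [-0.01, -0.08, 0.02, 0, 0, 0]

```text
time: 9.85
tool_pos: [0.5296, 0.0303, 0.0974]
orientation: [-2.323, -2.113, -0.001]
contact_force: [-0.6, 3.6, 7.2]
width: 0.704
```

Request:
play_rows:
  series:
    - [-0.01, -0.08, 0.015, 0, 0, 0]
    - [-0.01, -0.08, 0.02, 0, 0, 0]

```text
time: 10.02
tool_pos: [0.5293, 0.0261, 0.0983]
orientation: [-2.323, -2.114, -0.001]
contact_force: [-1.3, 3.9, 8.0]
width: 0.701
```

```bash
python3 - <<'E'
from h import *
tool(); flank("scene","pics/s6.png")
E
```

```text
t 10.02 tip jig mm [-48.1  60. ] z 98.3 F [-1.3  3.9  8. ]
scene n 706 x ends -0.1215 0.0288
axis y mid 51.7 mm, x mid -46.3, skew -0.74 deg, res 1.9
```

View pics/s6.png

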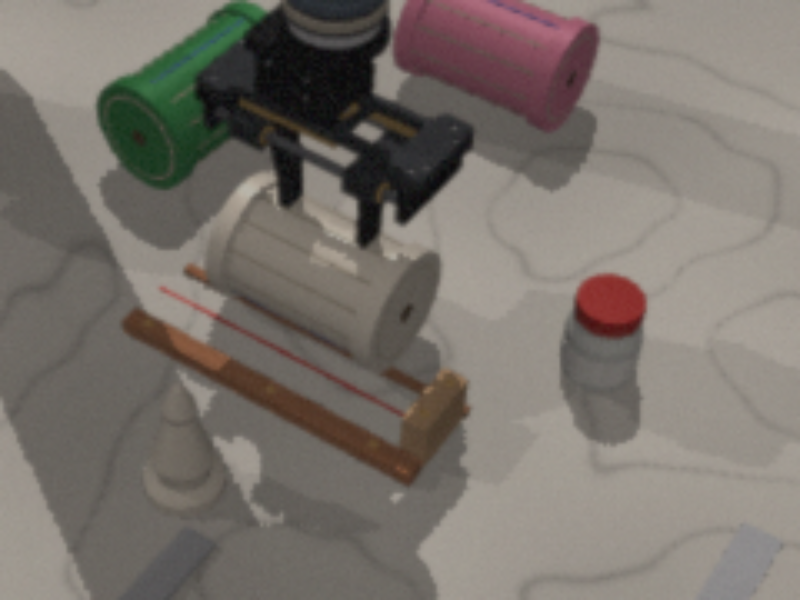

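Request:
play_rows:
  series:
    - [-0.01, -0.1, 0.018, 0, 0, 0]
    - [-0.01, -0.1, 0.018, 0, 0, 0]

```text
time: 10.23
tool_pos: [0.5289, 0.0209, 0.0992]
orientation: [-2.323, -2.114, -0.001]
contact_force: [-1.4, 2.0, 7.0]
width: 0.701
```

Request:
play_rows:
  series:
    - [-0.01, -0.1, 0.017, 0, 0, 0]
    - [-0.01, -0.1, 0.017, 0, 0, 0]

```text
time: 10.4
tool_pos: [0.5285, 0.0157, 0.0999]
orientation: [2.323, 2.114, 0.001]
contact_force: [-0.9, 1.5, 5.1]
width: 0.7
```

Request:
play_rows:
  series:
    - [-0.01, -0.1, 0.014, 0, 0, 0]
    - [-0.01, -0.1, 0.014, 0, 0, 0]

```text
time: 10.57
tool_pos: [0.5282, 0.0105, 0.1004]
orientation: [2.323, 2.114, 0.001]
contact_force: [-1.1, 1.9, 3.4]
width: 0.698
```

Request:
play_rows:
  series:
    - [-0.01, -0.1, 0, 0, 0, 0]
    - [-0.01, -0.1, 0.008, 0, 0, 0]

```text
time: 10.73
tool_pos: [0.5278, 0.0054, 0.1008]
orientation: [2.323, 2.114, 0.001]
contact_force: [0.3, 0.6, 6.4]
width: 0.701
```

Request:
play_rows:
  series:
    - [-0.01, -0.1, 0.008, 0, 0, 0]
    - [-0.01, -0.1, 0.008, 0, 0, 0]

```text
time: 10.9
tool_pos: [0.5274, 0.0003, 0.1011]
orientation: [2.322, 2.114, 0.001]
contact_force: [0.5, 0.5, 5.5]
width: 0.697
```

Request:
play_rows:
  series:
    - [-0.01, -0.1, 0.006, 0, 0, 0]
    - [-0.01, -0.1, 0.006, 0, 0, 0]

```text
time: 11.07
tool_pos: [0.527, -0.0048, 0.1012]
orientation: [2.323, 2.114, 0.001]
contact_force: [-0.0, -0.6, 3.3]
width: 0.697
```

```bash
python3 - <<'E'
from h import *
tool(); flank("scene","pics/s7.png",.0545)
E
```

```text
t 11.07 tip jig mm [-48.4  29. ] z 101.2 F [-0.  -0.6  3.3]
scene n 684 x ends -0.121 0.0287
axis y mid 36.7 mm, x mid -46.2, skew -0.49 deg, res 1.8
```

View pics/s7.png

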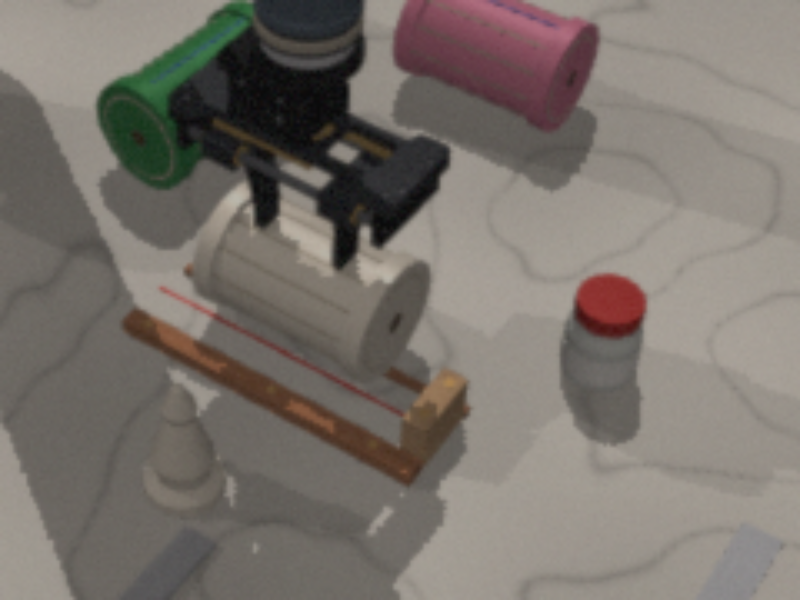

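Request:
play_rows:
  series:
    - [-0.01, -0.1, -0.008, 0, 0, 0]
    - [-0.01, -0.1, 0, 0, 0, 0]

```text
time: 11.28
tool_pos: [0.5267, -0.0096, 0.1012]
orientation: [2.323, 2.113, 0.002]
contact_force: [1.5, -0.6, 6.8]
width: 0.701
```

Request:
play_rows:
  series:
    - [-0.01, -0.1, -0.004, 0, 0, 0]
    - [-0.01, -0.1, -0.006, 0, 0, 0]

```text
time: 11.45
tool_pos: [0.5263, -0.0147, 0.1011]
orientation: [2.322, 2.113, 0.002]
contact_force: [0.7, -0.5, 8.2]
width: 0.703
```

Request:
play_rows:
  series:
    - [-0.01, -0.1, -0.01, 0, 0, 0]
    - [-0.01, -0.1, -0.01, 0, 0, 0]

```text
time: 11.62
tool_pos: [0.526, -0.0198, 0.1008]
orientation: [2.322, 2.113, 0.002]
contact_force: [1.3, -1.2, 8.7]
width: 0.699
```

```bash
python3 - <<'E'
from h import *
tool(); flank("scene",None,.055)
E
```

```text
t 11.62 tip jig mm [-48.4  14. ] z 100.8 F [ 1.3 -1.2  8.7]
scene n 681 x ends -0.1206 0.0284
axis y mid 28.9 mm, x mid -46.1, skew -0.79 deg, res 1.8
```

Request:
play_rows:
  series:
    - [-0.01, -0.1, -0.008, 0, 0, 0]
    - [-0.01, -0.1, -0.01, 0, 0, 0]

```text
time: 11.83
tool_pos: [0.5255, -0.0249, 0.1003]
orientation: [2.321, 2.113, 0.002]
contact_force: [1.1, -0.6, 7.6]
width: 0.699
```

Request:
play_rows:
  series:
    - [-0.01, -0.1, -0.014, 0, 0, 0]
    - [-0.01, -0.1, -0.016, 0, 0, 0]

```text
time: 12.0
tool_pos: [0.5252, -0.0301, 0.0996]
orientation: [2.321, 2.113, 0.002]
contact_force: [0.4, -1.3, 7.6]
width: 0.702
```

```bash
python3 - <<'E'
from h import *
tool(); flank("scene",None,.055)
E
```

```text
t 12.00 tip jig mm [-48.6   3.6] z 99.6 F [ 0.4 -1.3  7.6]
scene n 682 x ends -0.1211 0.0285
axis y mid 24.0 mm, x mid -46.3, skew -0.54 deg, res 1.8
```

Request:
play_rows:
  series:
    - [-0.01, -0.1, -0.02, 0, 0, 0]
    - [-0.01, -0.1, -0.025, 0, 0, 0]

```text
time: 12.22
tool_pos: [0.5248, -0.0353, 0.0985]
orientation: [2.321, 2.113, 0.001]
contact_force: [1.0, -2.4, 7.4]
width: 0.702
```

Request:
play_rows:
  series:
    - [-0.01, -0.1, -0.025, 0, 0, 0]
    - [-0.01, -0.1, -0.025, 0, 0, 0]

```text
time: 12.38
tool_pos: [0.5244, -0.0405, 0.0972]
orientation: [2.32, 2.113, 0.001]
contact_force: [0.8, -2.4, 7.0]
width: 0.695
```

```bash
python3 - <<'E'
from h import *
tool(); flank("scene","pics/s8.png",.055)
E
```

```text
t 12.38 tip jig mm [-48.7  -6.8] z 97.2 F [ 0.8 -2.4  7. ]
scene n 703 x ends -0.1218 0.0285
axis y mid 19.2 mm, x mid -46.7, skew -0.29 deg, res 1.8
```

View pics/s8.png

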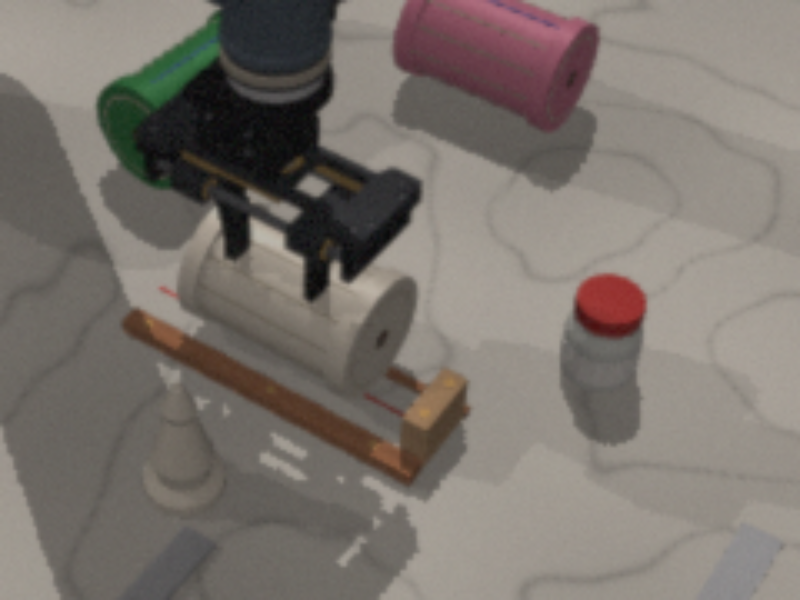

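Past the batten edge, and the drum now leans gently on the fingers. I'll guide it a little further down, then lift off.

Request:
play_rows:
  series:
    - [-0.01, -0.1, -0.035, 0, 0, 0]
    - [-0.01, -0.1, -0.035, 0, 0, 0]

```text
time: 12.6
tool_pos: [0.524, -0.0458, 0.0955]
orientation: [2.32, 2.113, 0.001]
contact_force: [0.8, -3.6, 7.4]
width: 0.698
```

Request:
play_rows:
  series:
    - [-0.01, -0.12, -0.045, 0, 0, 0]
    - [-0.01, -0.12, -0.045, 0, 0, 0]

```text
time: 12.77
tool_pos: [0.5235, -0.052, 0.0932]
orientation: [2.319, 2.113, 0.001]
contact_force: [0.6, -3.4, 5.6]
width: 0.697
```

Request:
play_rows:
  series:
    - [0, -0.05, 0.25, 0, 0, 0]
    - [0, 0, 0.4, 0, 0, 0]
    - [0, 0, 0.4, 0, 0, 0]
    - [0, 0, 0, 0, 0, 0]
    - [0, 0, 0, 0, 0, 0]
    - [0, 0, 0, 0, 0, 0]

```text
time: 13.27
tool_pos: [0.5217, -0.0511, 0.1189]
orientation: [-2.323, -2.115, -0.0]
contact_force: [-0.1, 0.3, 0.3]
width: 0.699
```

```bash
python3 - <<'E'
from h import *
tool(); flank("scene","pics/s9.png",.05)
E
```

```text
t 13.27 tip jig mm [-50.6 -17.5] z 118.9 F [-0.1  0.3  0.3]
scene n 752 x ends -0.1227 0.0283
axis y mid 6.2 mm, x mid -47.2, skew -0.78 deg, res 2.0
```

View pics/s9.png

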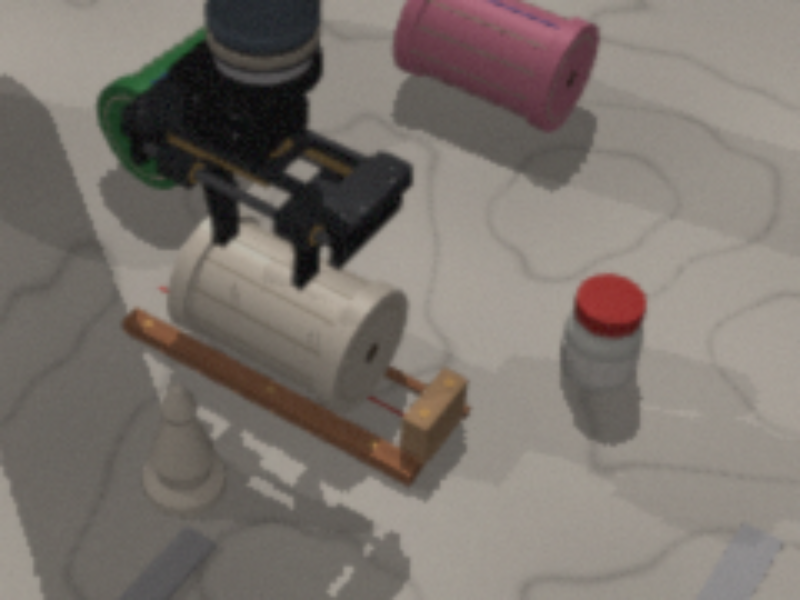

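The drum lies in the jig. I'll move clear, measure it with the top camera and check wrist joint room for turning the jaw.

Request:
play_rows:
  series:
    - [0, 0, 0.8, 0, 0, 0]
    - [0, 0, 0.8, 0, 0, 0]
    - [-0.5, 0.1, 0.4, 0, 0, 0]
    - [-0.8, 0.18, 0, 0, 0, 0]
    - [-0.8, 0.18, 0, 0, 0, 0]
    - [-0.8, 0.18, 0, 0, 0, 0]
    - [-0.8, 0.18, 0, 0, 0, 0]
    - [-0.8, 0.18, 0, 0, 0, 0]
    - [0, 0, 0, 0, 0, 0]
  fingers: -1

```text
time: 14.07
tool_pos: [0.4036, -0.0242, 0.1679]
orientation: [-2.317, -2.11, 0.006]
contact_force: [-0.3, 0.3, 0.4]
width: 0.102
```

```bash
python3 - <<'E'
from h import *
s=manip.sense(); print(s["joints"].round(3),s["tool_pos"]); tool(); flank("scene",None,.05); col("pics/t10.png","top")
E
```

```text
[-0.338  0.334  2.016 -0.     0.801 -0.245] [ 0.40363989 -0.0242281   0.16792998]
t 14.07 tip jig mm [-170.2    1.4] z 167.9 F [-0.3  0.3  0.4]
scene n 756 x ends -0.121 0.0283
axis y mid 4.9 mm, x mid -46.4, skew -0.89 deg, res 1.8
n 1043 jig x range [-0.0611  0.025 ]
axis y at mid -0.0001 (x mid -0.0181) skew deg -1.31  z 0.0521 6
```

View pics/t10.png

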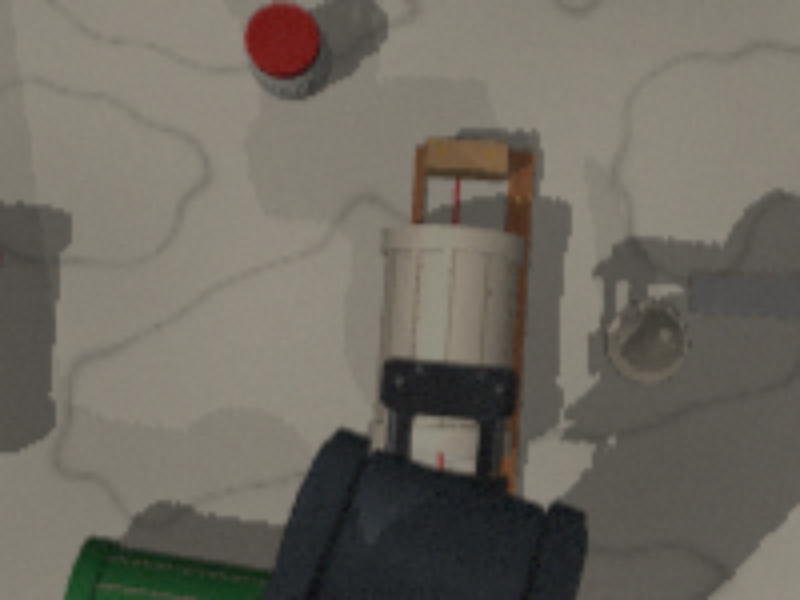

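The drum sits on the line (axis y ≈ 0 by the top view), about 46 mm short of home. Next I'll turn the closed jaw across the line, with the tip tilted 4° forward.

Request:
play_rows:
  series:
    - [0, 0, 0, 0, 0, -1]
    - [0, 0, 0, 0, 0, -1]
    - [0, 0, 0, 0, 0, -1]
    - [0, 0, 0, 0, 0, -1]
    - [0, 0, 0, 0, 0, -1]
    - [0, 0, 0, 0, 0, -1]
    - [0, 0, 0, 0, 0, -1]
    - [0, 0, 0, 0, 0, -1]
    - [0, 0, 0, 0, 0, -1]
    - [0, 0, 0, 0, 0, -1]
    - [0, 0, 0, 0, 0, -1]
    - [0, 0, 0, 0, 0, -1]
    - [0, 0, 0, 0, 0, -1]
    - [0, 0, 0, 0, 0, -1]
    - [0, 0, 0, 0, 0, -1]
    - [0, 0, 0, 0, 0, -1]
    - [0, 0, 0, 0, 0, -1]
    - [0, 0, 0, 0, 0, -1]
    - [0, 0, 0, 0, 0, -1]
    - [0, 0, 0, 0, 0, -1]

```text
time: 15.83
tool_pos: [0.4116, -0.0271, 0.1688]
orientation: [3.138, 0.121, 0.003]
contact_force: [0.2, -0.0, 0.2]
width: 0.005
```

Request:
play_rows:
  series:
    - [0, 0, 0, 0, 0, -1]
    - [0, 0, 0, 0, 0, -1]
    - [0, 0, 0, 0, -0.5, 0]
    - [0, 0, 0, 0, -0.5, 0]
    - [0, 0, 0, 0, 0, 0]
    - [0, 0, 0, 0, 0, 0]

```text
time: 16.33
tool_pos: [0.4105, -0.0269, 0.1688]
orientation: [-3.137, 0.093, -0.11]
contact_force: [0.1, 0.2, -0.0]
width: 0.002
```

```bash
python3 - <<'E'
from h import *
from scipy.spatial.transform import Rotation as Ro
s=manip.sense(); print(s["joints"].round(3),s["tool_pos"],s["width"]); print(Ro.from_rotvec(s["orientation"]).as_matrix().round(3)); tool(); flank("scene","pics/s11.png",.05); col("pics/t11.png","top")
E
```

```text
[-0.357  0.314  2.054  0.037  0.708  1.246] [ 0.41050139 -0.02689662  0.16879043] 0.0017696320777974555
[[ 0.996 -0.059  0.07 ]
 [-0.059 -0.998 -0.   ]
 [ 0.07  -0.004 -0.998]]
t 16.33 tip jig mm [-163.2   -0.8] z 168.8 F [ 0.1  0.2 -0. ]
scene n 749 x ends -0.1211 0.028
axis y mid 5.0 mm, x mid -46.6, skew -0.51 deg, res 1.9
n 1774 jig x range [-0.1213  0.025 ]
axis y at mid 0.0001 (x mid -0.0482) skew deg -0.56  z 0.0520 12
```

View pics/t11.png

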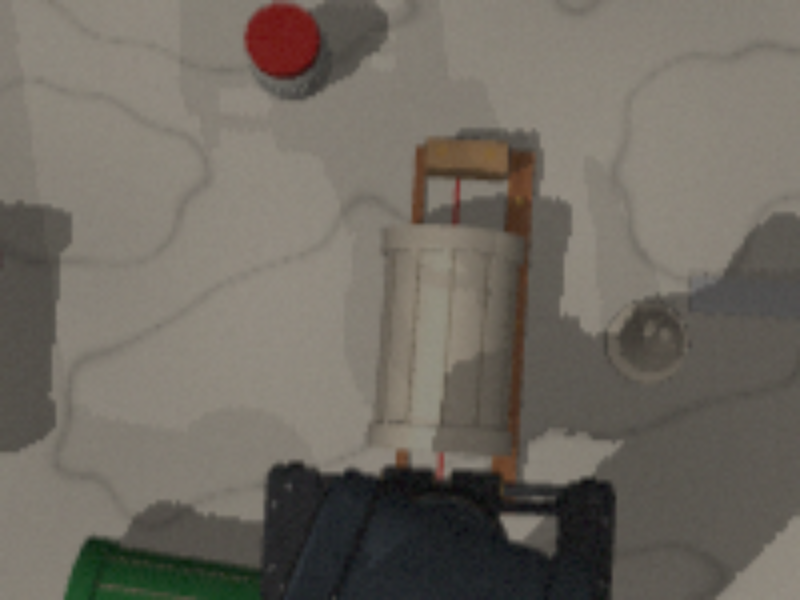

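View pics/s11.png

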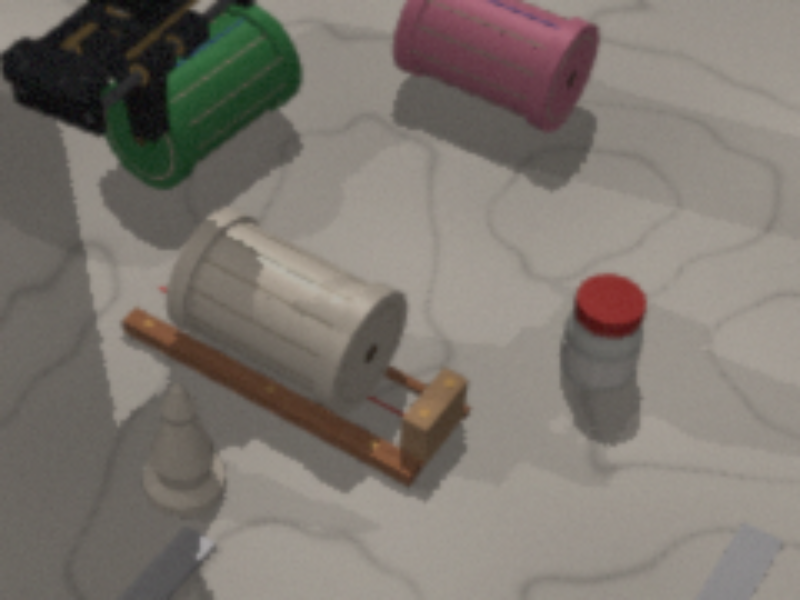

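Clear view: the drum is on the line at mid x ≈ -47 mm, y ≈ 0, with its near end at x ≈ -122. The fingers are shut, tilted and at y ≈ 0. I'm descending behind the end.

Request:
play_rows:
  series:
    - [0, 0, -0.6, 0, 0, 0]
    - [0, 0, -0.8, 0, 0, 0]
    - [0, 0, -0.8, 0, 0, 0]
    - [0, 0, -0.8, 0, 0, 0]
    - [0, 0, -0.8, 0, 0, 0]
    - [0, 0, -0.6, 0, 0, 0]
    - [0, 0, -0.4, 0, 0, 0]
    - [0, 0, 0, 0, 0, 0]
    - [0, 0, 0, 0, 0, 0]

```text
time: 17.18
tool_pos: [0.41, -0.0265, 0.0482]
orientation: [-3.136, 0.093, -0.108]
contact_force: [-0.6, -0.4, 0.7]
width: 0.007
```

```bash
python3 - <<'E'
from h import *
tool(); flank("scene","pics/s12.png",.05)
E
```

```text
t 17.18 tip jig mm [-163.7   -0.5] z 48.2 F [-0.6 -0.4  0.7]
scene n 758 x ends -0.1212 0.0283
axis y mid 5.2 mm, x mid -46.5, skew -1.04 deg, res 1.9
```

View pics/s12.png

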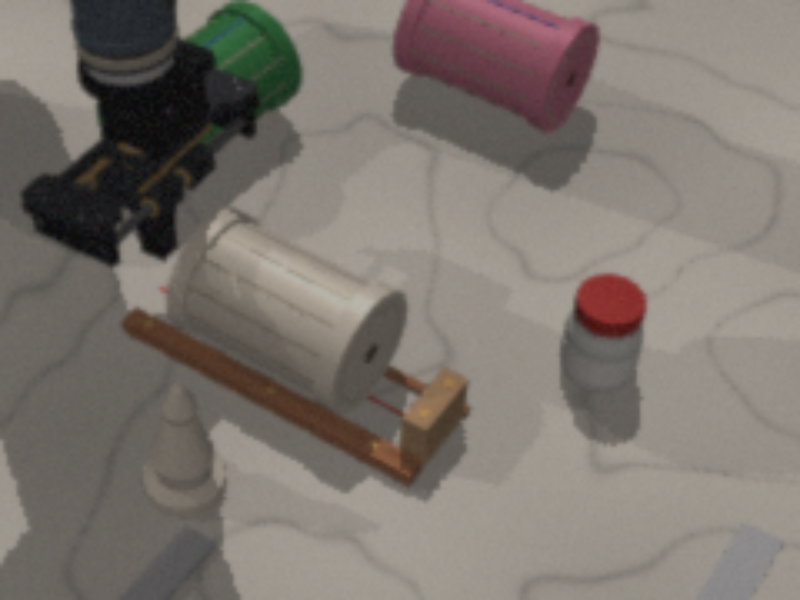

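Request:
play_rows:
  series:
    - [0.3, -0.02, 0, 0, 0, 0]
    - [0.3, -0.02, 0, 0, 0, 0]
    - [0.2, -0.013, 0, 0, 0, 0]
    - [0.12, -0.008, 0, 0, 0, 0]
    - [0, 0, 0, 0, 0, 0]

```text
time: 17.65
tool_pos: [0.4342, -0.0283, 0.0492]
orientation: [-3.137, 0.092, -0.114]
contact_force: [-0.4, 0.6, -0.2]
width: 0.01
```

Request:
play_rows:
  series:
    - [0.06, -0.004, 0, 0, 0, 0]
    - [0.06, -0.004, 0, 0, 0, 0]

```text
time: 17.82
tool_pos: [0.4351, -0.028, 0.0488]
orientation: [-3.136, 0.093, -0.109]
contact_force: [-0.2, -0.6, 0.5]
width: 0.006
```

Request:
play_rows:
  series:
    - [0.06, -0.004, 0, 0, 0, 0]
    - [0.06, -0.004, 0, 0, 0, 0]

```text
time: 17.98
tool_pos: [0.4383, -0.0283, 0.0487]
orientation: [-3.136, 0.093, -0.109]
contact_force: [0.8, 0.0, -0.1]
width: 0.007
```

Request:
play_rows:
  series:
    - [0.06, -0.004, 0, 0, 0, 0]
    - [0.06, -0.004, 0, 0, 0, 0]

```text
time: 18.15
tool_pos: [0.4409, -0.0283, 0.0486]
orientation: [-3.136, 0.093, -0.107]
contact_force: [-3.5, -1.1, 1.4]
width: 0.004
```

Contact with -3.5 N, exactly where expected. Now to slide it along the line.

Request:
play_rows:
  series:
    - [0.06, -0.004, 0, 0, 0, 0]
    - [0.06, -0.004, 0, 0, 0, 0]
    - [0.06, -0.004, 0, 0, 0, 0]

```text
time: 18.4
tool_pos: [0.4412, -0.0273, 0.0484]
orientation: [-3.134, 0.092, -0.094]
contact_force: [-9.5, 0.1, 6.6]
width: 0.007
```

Request:
play_rows:
  series:
    - [0.08, -0.005, 0, 0, 0, 0]
    - [0.08, -0.005, 0, 0, 0, 0]
    - [0.08, -0.005, 0, 0, 0, 0]
    - [0.08, -0.005, 0, 0, 0, 0]

```text
time: 18.73
tool_pos: [0.4492, -0.0278, 0.0482]
orientation: [-3.134, 0.092, -0.094]
contact_force: [-6.9, 0.0, 4.0]
width: 0.002
```

```bash
python3 - <<'E'
from h import *
tool(); flank("scene",None,.05); col("pics/t13.png","top")
E
```

```text
t 18.73 tip jig mm [-124.5    0.9] z 48.2 F [-6.9  0.   4. ]
scene n 751 x ends -0.1129 0.0362
axis y mid 6.6 mm, x mid -38.4, skew -0.31 deg, res 1.9
n 1470 jig x range [-0.0886  0.0337]
axis y at mid 0.0016 (x mid -0.0285) skew deg -0.21  z 0.0520 10
```

View pics/t13.png

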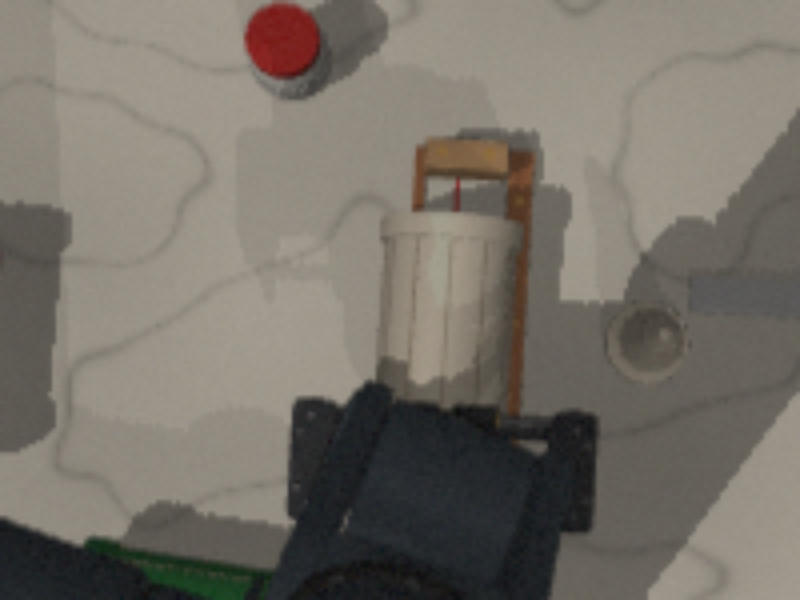

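Request:
play_rows:
  series:
    - [0.08, -0.006, 0.01, 0, 0, 0]
    - [0.08, -0.006, 0, 0, 0, 0]
    - [0.08, -0.006, 0, 0, 0, 0]
    - [0.08, -0.006, 0, 0, 0, 0]

```text
time: 19.17
tool_pos: [0.4609, -0.0296, 0.0486]
orientation: [-3.136, 0.093, -0.106]
contact_force: [-3.7, -0.0, -3.1]
width: 0.007
```

Request:
play_rows:
  series:
    - [0.08, -0.006, 0, 0, 0, 0]
    - [0.08, -0.006, 0, 0, 0, 0]
    - [0.08, -0.006, 0, 0, 0, 0]
    - [0.08, -0.006, 0, 0, 0, 0]

```text
time: 19.5
tool_pos: [0.4702, -0.0306, 0.0489]
orientation: [-3.136, 0.093, -0.109]
contact_force: [-3.4, 1.1, -2.7]
width: 0.004
```

Request:
play_rows:
  series:
    - [0.08, -0.006, 0, 0, 0, 0]
    - [0.08, -0.006, 0, 0, 0, 0]
    - [0.08, -0.006, 0, 0, 0, 0]
    - [0.08, -0.006, 0, 0, 0, 0]

```text
time: 19.83
tool_pos: [0.4781, -0.0311, 0.049]
orientation: [-3.136, 0.093, -0.109]
contact_force: [-3.2, 0.4, -2.1]
width: 0.008
```

```bash
python3 - <<'E'
from h import *
tool(); flank("scene",None,.05); col(None,"top")
E
```

```text
t 19.83 tip jig mm [-95.4  -0.5] z 49.0 F [-3.2  0.4 -2.1]
scene n 771 x ends -0.0836 0.0653
axis y mid 6.4 mm, x mid -9.2, skew 0.66 deg, res 1.9
n 1446 jig x range [-0.0595  0.0631]
axis y at mid 0.0015 (x mid 0.0007) skew deg 0.81  z 0.0520 10
```

About 10 mm left, so I'm slowing down.

Request:
play_rows:
  series:
    - [0.06, -0.004, 0, 0, 0, 0]
    - [0.06, -0.004, 0, 0, 0, 0]
    - [0.06, -0.004, 0, 0, 0, 0]

```text
time: 20.18
tool_pos: [0.4805, -0.0309, 0.049]
orientation: [-3.136, 0.092, -0.103]
contact_force: [-6.7, -0.3, 2.9]
width: 0.01
```

Request:
play_rows:
  series:
    - [0.05, -0.003, 0, 0, 0, 0]
    - [0.05, -0.003, 0, 0, 0, 0]

```text
time: 20.35
tool_pos: [0.4831, -0.031, 0.049]
orientation: [-3.136, 0.092, -0.104]
contact_force: [-5.5, -0.4, 2.1]
width: 0.006
```

Request:
play_rows:
  series:
    - [0.03, -0.002, 0, 0, 0, 0]
    - [0.03, -0.002, 0, 0, 0, 0]

```text
time: 20.52
tool_pos: [0.4849, -0.0312, 0.049]
orientation: [-3.136, 0.092, -0.105]
contact_force: [-6.0, 0.5, 1.7]
width: 0.004
```

Request:
play_rows:
  series:
    - [0.03, -0.002, 0, 0, 0, 0]

```text
time: 20.6
tool_pos: [0.4855, -0.0312, 0.049]
orientation: [-3.136, 0.092, -0.104]
contact_force: [-6.3, 0.0, 2.5]
width: 0.001
```

Request:
play_rows:
  series:
    - [0.03, -0.002, 0, 0, 0, 0]

```text
time: 20.68
tool_pos: [0.4861, -0.0312, 0.049]
orientation: [-3.136, 0.092, -0.104]
contact_force: [-5.3, -0.2, 2.7]
width: 0.005
```

Request:
play_rows:
  series:
    - [0.03, -0.002, 0, 0, 0, 0]

```text
time: 20.77
tool_pos: [0.4868, -0.0313, 0.049]
orientation: [-3.135, 0.092, -0.104]
contact_force: [-5.3, -0.4, 3.3]
width: 0.004
```

Request:
play_rows:
  series:
    - [0.03, -0.002, 0, 0, 0, 0]

```text
time: 20.85
tool_pos: [0.4876, -0.0313, 0.0491]
orientation: [-3.136, 0.092, -0.104]
contact_force: [-5.7, -0.4, 1.8]
width: 0.007
```

Request:
play_rows:
  series:
    - [0.03, -0.002, 0, 0, 0, 0]

```text
time: 20.93
tool_pos: [0.4884, -0.0314, 0.049]
orientation: [-3.136, 0.092, -0.104]
contact_force: [-6.0, -1.2, 1.1]
width: 0.005
```

Request:
play_rows:
  series:
    - [0.03, -0.002, 0, 0, 0, 0]

```text
time: 21.02
tool_pos: [0.4886, -0.0313, 0.049]
orientation: [-3.135, 0.092, -0.102]
contact_force: [-7.4, -1.2, 4.8]
width: 0.005
```

```bash
python3 - <<'E'
from h import *
tool(); flank("scene","pics/s14.png",.05); col(None,"top")
E
```

```text
t 21.02 tip jig mm [-84.9  -0. ] z 49.0 F [-7.4 -1.2  4.8]
scene n 786 x ends -0.0729 0.0756
axis y mid 6.7 mm, x mid 1.3, skew 0.15 deg, res 2.0
n 1364 jig x range [-0.0473  0.0718]
axis y at mid 0.0019 (x mid 0.0124) skew deg 0.46  z 0.0523 9
```

View pics/s14.png

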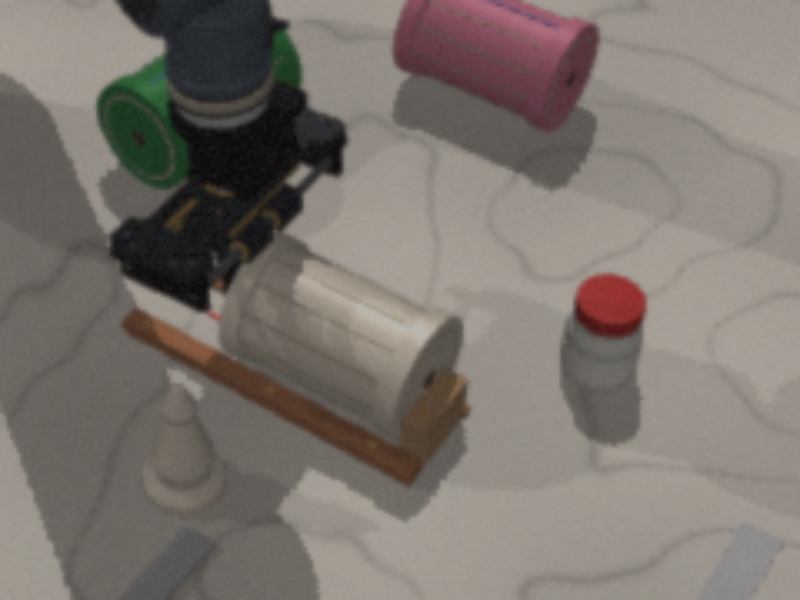

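Request:
play_rows:
  series:
    - [0.02, -0.001, 0, 0, 0, 0]

```text
time: 21.2
tool_pos: [0.4886, -0.0313, 0.049]
orientation: [-3.135, 0.092, -0.101]
contact_force: [-8.1, -0.2, 5.0]
width: 0.004
```

Request:
play_rows:
  series:
    - [0.02, -0.001, 0, 0, 0, 0]

```text
time: 21.28
tool_pos: [0.4886, -0.0313, 0.049]
orientation: [-3.135, 0.092, -0.099]
contact_force: [-9.4, -0.7, 5.6]
width: 0.005
```

Request:
play_rows:
  series:
    - [0.02, -0.001, 0, 0, 0, 0]

```text
time: 21.37
tool_pos: [0.4887, -0.0313, 0.049]
orientation: [-3.135, 0.091, -0.098]
contact_force: [-9.7, -2.6, 6.1]
width: 0.005
```

Request:
play_rows:
  series:
    - [0.03, -0.002, 0.005, 0, 0, 0]

```text
time: 21.45
tool_pos: [0.4887, -0.0312, 0.049]
orientation: [-3.135, 0.091, -0.095]
contact_force: [-10.9, -2.9, 6.1]
width: 0.007
```

Request:
play_rows:
  series:
    - [0.03, -0.002, 0.005, 0, 0, 0]
    - [0, 0, 0, 0, 0, 0]

```text
time: 21.62
tool_pos: [0.4887, -0.0311, 0.049]
orientation: [-3.135, 0.091, -0.093]
contact_force: [-11.3, -2.5, 6.6]
width: 0.007
```

Request:
play_rows:
  series:
    - [0.03, -0.002, 0.005, 0, 0, 0]
    - [0, 0, 0, 0, 0, 0]

```text
time: 21.78
tool_pos: [0.4888, -0.031, 0.049]
orientation: [-3.134, 0.091, -0.091]
contact_force: [-12.5, -2.6, 6.5]
width: 0.006
```

At 12.5 N and not moving, so it's home. Backing straight off and lifting clear.

Request:
play_rows:
  series:
    - [-0.1, 0.007, 0, 0, 0, 0]
    - [-0.2, 0.013, 0, 0, 0, 0]
    - [-0.4, 0.027, 0, 0, 0, 0]
    - [-0.6, 0.04, 0, 0, 0, 0]
    - [-0.4, 0.027, 0.2, 0, 0, 0]
    - [-0.2, 0, 0.8, 0, 0, 0]
    - [0, 0, 0.9, 0, 0, 0]
    - [0, 0, 0.9, 0, 0, 0]
    - [0, 0, 0.9, 0, 0, 0]
    - [0, 0, 0.9, 0, 0, 0]
    - [0, 0, 0, 0, 0, 0]
    - [0, 0, 0, 0, 0, 0]

```text
time: 22.78
tool_pos: [0.4486, -0.0299, 0.1661]
orientation: [-3.138, 0.093, -0.119]
contact_force: [-0.2, 0.1, 0.1]
width: 0.004
```

```bash
python3 - <<'E'
from h import *
tool(); flank("scene","pics/s15.png",.05); col("pics/t15.png","top")
E
```

```text
t 22.78 tip jig mm [-124.9   -1.2] z 166.1 F [-0.2  0.1  0.1]
scene n 774 x ends -0.0726 0.0755
axis y mid 6.8 mm, x mid 1.5, skew 0.42 deg, res 2.0
n 1778 jig x range [-0.0745  0.0721]
axis y at mid 0.0019 (x mid -0.0008) skew deg 0.35  z 0.0523 12
```

View pics/t15.png

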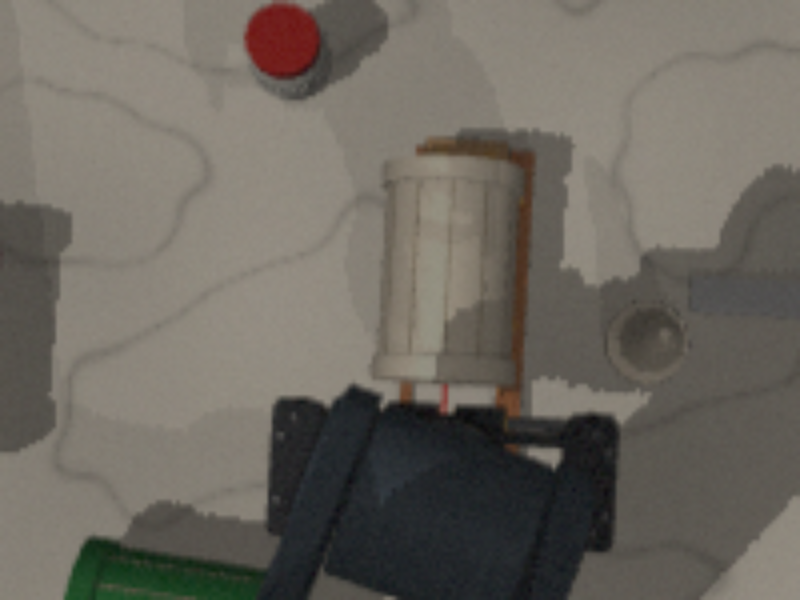

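View pics/s15.png

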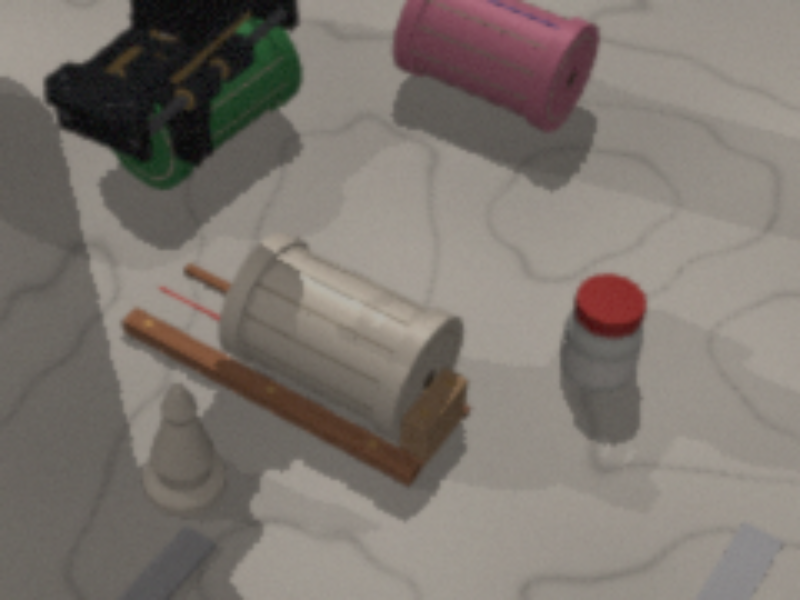

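Both views show the drum against the stop with no gap visible, lying between batten and fence. Jar, finial and square are where they were, and the tool is clear. Handing in.

```bash
python3 -c "
from bench import manip
print(manip.finish_job())"
```

```text
the job is handed in; nothing more can be done
None
```

I rolled the drum from the top in four strokes, over the batten and onto the red line. I then slid it by its end with closed fingers until it would go no further, backed off and handed in at about 23 s. No verdict is reported, so success rests on the checks below.

**Last checks**
- **End stop:** the push reached 12.5 N along the line with no further movement. The drum's mid-length read -0.8 mm from home in the top camera and +1.5 mm in the scene camera.
- **Position on the line:** the top camera put the axis about 1.9 mm from the line, with a skew of about 0.4°.
- **Robot clear:** the tool was lifted well away and the force read about zero.
- **Bystanders:** by eye, the jar, finial and square had not moved.

**Disagreements and close calls**
- **Camera mismatch:** the scene camera put the axis at 6.8 mm from the line, outside the 5 mm limit. It already read about 5 mm too high when the top camera showed the drum at 0, so I trusted the top camera. The batten and fence leave only about 2 mm of play anyway.
- **Peak force:** the highest reading was about 21 N, when the drum first met the batten (the limit is 25 N), and I eased off at once. Forces were only read at the end of each move, so a brief higher peak could have gone unseen.

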